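Clear the sheet clamp and hold its jaw open

TASK

I want to lay a copper sheet in the spring clamp: with the wooden push block, not with your fingers, sweep the four copper offcuts off the clamp's bed into the white catch tray beside it, then stand the push block upright back on the bench. Only when the bed is clear, grip the blue handle, draw the spring jaw back until its red tab is level with the yellow tab, and finish while holding it there, because it springs shut if let go. Leave the cup and the pen where they are.

Things in the scene. Friction and masses are not known exactly. Their poses are not given: they have to be found in the camera images.
- clamp: Fixed sheet clamp, z up, x away from the robot at yaw 0; origin on the bench (z 0) under its wooden bed. In mm: bed x -70 to 165, y -90 to 90, top z 30. Steel front lip x -65 to -55, top z 40, along all of y. Sliding jaw when closed: x 35 to 65, y -60 to 60, top z 50. Fixed jaw behind it: x 65 to 90, y -75 to 75, top z 50.
- channel (a point): Centre of the clamp's channel floor (clamp x -10, y 0, z 30 mm): the bed between front lip and closed jaw, 90 mm wide along clamp x, where the offcuts lie. It runs along clamp y and is open at both ends, where the bed ends in a plain edge at y -90 and y 90 mm. Axes as the clamp's.
- jaw (a joint): Travel in m of the spring jaw: 0 closed (start), grows as it is drawn along the clamp's -x (towards the robot), at most 0.055. A spring pulls it shut: about 7 N at 0, rising by 1.8 N per 10 mm. Red tab and handle move with it one to one.
- handle (a point): Blue upright handle on the sliding jaw, 18 mm along clamp x, 30 mm along y, from z 50 (jaw top) to z 85 mm. This point: its centre line at z 70 mm; clamp x 50, y 0 when closed. Pinch from above; fingers on its front and back (closing along clamp x) pull it positively. 45 mm to its +y side an 8 mm rod (top z 59) runs along clamp x to the red tab.
- pointer (a point): Top centre of the red tab (4 mm thick along clamp x, 18 mm wide) that the jaw carries behind the fixed jaw; clamp x 145, y 47, z 70 mm when closed.
- mark: Fixed yellow tab on the bed beside the red tab's path: 4 mm thick along clamp x, 22 wide, 40 tall; origin at its foot centre (z 30 mm), axes as the clamp's. It stands 25 to 40 mm in front (-x) of the closed red tab, differing each time. The jaw is at the mark when both tabs have the same clamp x.
- tray: Fixed white open catch tray against one side edge of the bed (at clamp +y or -y, differs each time): 130 mm along clamp x, 80 along y, 26 high, walls 3 mm; origin under its centre, at clamp x -10, y 132 or -132 mm; axes as the clamp's. Its rim is 4 mm lower than the bed, 2 mm beside it.
- dapping_block: Fixed steel block 60 x 60 x 50 mm high on the clamp's other side, 132 mm from the clamp's origin in y; origin under its centre. Bystander.
- pusher_c (a point): Loose wooden push block, about 140 g, 120 mm tall, standing upright on the bench; this point: its centre line, 60 mm above the underside. Own x: thickness, own y: width. Dark foot 24 (x) by 74 mm (y), 34 high; light grip 22 (x) by 40 mm (y) above it up to 120 mm. Same after a half turn.
- scrap0_c (a point): Loose copper offcut 20 x 14 mm, 6 mm thick, about 15 g, lying flat in the clamp's channel; this point is its centre.
- scrap1_c (a point): Loose copper offcut 18 x 16 mm, 6 mm thick, about 15 g, lying flat in the clamp's channel; this point is its centre.
- scrap2_c (a point): Loose copper offcut 19 x 15 mm, 6 mm thick, about 15 g, lying flat in the clamp's channel; this point is its centre.
- scrap3_c (a point): Loose copper offcut 17 x 17 mm, 6 mm thick, about 15 g, lying flat in the clamp's channel; this point is its centre.
- cup_c (a point): Loose copper cup, 68 mm across, 60 mm tall, open at the top; this point is on its axis at half height. Bystander.
- pen_c (a point): Loose cream marker pen with black cap, 140 mm long (own y), 12 mm thick, lying on the bench; this point is its centre. Bystander.
Things that resemble listed ones, but are neither listed nor needed, are in the scene too. What is shaped like the part that bears pusher_c but purple is not meant.

How it is judged:
On the way, in this order (a step that is already met when the one before it is completed fails the run):
1. all four offcuts lie in the catch tray, the jaw still closed (x of scrap0_c in the frame of tray between -0.065 and 0.065 m and y of scrap0_c in the frame of tray between -0.04 and 0.04 m and z of each of scrap0_c, scrap1_c, scrap2_c, scrap3_c in the frame of tray below 0.025 m and x of scrap1_c in the frame of tray between -0.065 and 0.065 m and y of scrap1_c in the frame of tray between -0.04 and 0.04 m and x of scrap2_c in the frame of tray between -0.065 and 0.065 m and y of scrap2_c in the frame of tray between -0.04 and 0.04 m and x of scrap3_c in the frame of tray between -0.065 and 0.065 m and y of scrap3_c in the frame of tray between -0.04 and 0.04 m and value of joint jaw below 0.01 m), for 0.2 s.
2. the push block stands upright on the bench, released (height (world z) of pusher_c between 0.052 and 0.062 m and angle between pusher's own z axis and vertical below 0.15 rad and linear speed of pusher below 0.03 m/s and contact force between the fingers and pusher below 0.3 N), for 0.2 s.
3. the gripper holds the jaw with the red tab level with the yellow tab (x of pointer in the frame of mark between -0.004 and 0.004 m and contact force between the fingers and jaw above 2 N and contact force between pusher and jaw below 0.3 N), for 0.3 s.
At the end, for the whole second after the job is handed in: Ends holding: gripper on the jaw (over 2 N), red tab within 4 mm of the yellow tab along the clamp's x and still, through the last second; all four offcuts in the tray, below the bed top; push block upright (0.15 rad), still on the bench, not touched by fingers or jaw (all of step 2 and all of step 3 and x of scrap0_c in the frame of tray between -0.065 and 0.065 m and y of scrap0_c in the frame of tray between -0.04 and 0.04 m and z of each of scrap0_c, scrap1_c, scrap2_c, scrap3_c in the frame of tray below 0.025 m and x of scrap1_c in the frame of tray between -0.065 and 0.065 m and y of scrap1_c in the frame of tray between -0.04 and 0.04 m and x of scrap2_c in the frame of tray between -0.065 and 0.065 m and y of scrap2_c in the frame of tray between -0.04 and 0.04 m and x of scrap3_c in the frame of tray between -0.065 and 0.065 m and y of scrap3_c in the frame of tray between -0.04 and 0.04 m and velocity of joint jaw between -0.01 and 0.01 m/s); the arm keeps its last pose, push and grip.
It fails at once if the jaw is drawn (over 10 mm) while an offcut is not in the tray (value of joint jaw above 0.01 m and not (x of scrap0_c in the frame of tray between -0.065 and 0.065 m and y of scrap0_c in the frame of tray between -0.04 and 0.04 m and z of each of scrap0_c, scrap1_c, scrap2_c, scrap3_c in the frame of tray below 0.025 m and x of scrap1_c in the frame of tray between -0.065 and 0.065 m and y of scrap1_c in the frame of tray between -0.04 and 0.04 m and x of scrap2_c in the frame of tray between -0.065 and 0.065 m and y of scrap2_c in the frame of tray between -0.04 and 0.04 m and x of scrap3_c in the frame of tray between -0.065 and 0.065 m and y of scrap3_c in the frame of tray between -0.04 and 0.04 m)).
It fails at once if fingers touch an offcut (contact force between the fingers and scrap0 above 0.3 N or contact force between the fingers and scrap1 above 0.3 N or contact force between the fingers and scrap2 above 0.3 N or contact force between the fingers and scrap3 above 0.3 N).
It fails at once if the cup or the pen is moved more than 20 mm (distance of any of cup_c, pen_c from where it was at the start of the episode above 0.02 m).
It also fails if it takes over 66 s, if anything falls off the work surface, if the arm or the gripper's body presses on something with over 40 N, if the wrist force passes 120 N, or if a joint passes its speed limit or range.

ROBOT

A 6-joint arm with a two-finger parallel gripper is mounted at the origin on the work surface. World frame = base frame: x ahead of the robot, y to its left, z up, the work surface at z = 0. Lengths are in m, angles in rad, forces in N, time in s.
With the tool pointing down it reaches from about 0.275 to 0.75 m from the base axis. Payload 10.2 kg.
Tool frame: the origin (TCP) lies between the finger pads; the fingertips stand r.tip_reach ahead of it and the grasp point (between the pads) lies 2 mm behind it (r.tip_reach is the distance from the TCP to the fingertips, in m); z points along the fingers, y is the line along which they close (so a half turn about z gives the same grasp; the last joint's range is limited). The gripper opens to 88 mm and grips with 3 to 60 N. Pads are 18 mm wide; open, the fingers measure 123 mm over their backs; the gripper's body (75 mm by 187 mm) begins 45 mm behind the grasp point.
Start: joints at [0.997, 0.313, 1.498, -0, 1.331, -0.223], TCP at [0.18, 0.493, 0.256] pointing down, gripper open.
Joint ranges: [-2.94, 2.94], [-0.97, 2.17], [0.19, 2.56], [-1.23, 4.37], [0.02, 3.11], [-2.88, 2.88]. Speed limits (rad/s): [2.39, 2.39, 3.01, 3.14, 3.14, 3.14].

INTERFACE

Orientations are given as a 3x3 rotation matrix whose columns are the frame's x, y, z axes.
In Python, from station import monitor, cams, finish_job, models, r gives the robot as it stands.
- The arm moves only by the shell command python3 -m crank 'ROWS'. ROWS is JSON, a list of rows, each a list of 3 entries, a list of its own where there are three numbers: the shift along the tool's x, y, z in mm, then the turn, a rotation vector about the tool's x, y, z in rad, then the closure, from 0 (fully open) to 1 (shut). A call has exactly 5 rows; each row is the pose to reach, as a shift and turn from the pose commanded when the call began, along the tool's axes at that moment; what a row does not reach only later rows make up. A row lasts 1/12 s, in which the tool goes at most 41.7 mm and 7.16 degrees, less where a joint would pass 70% of its speed; a pose out of reach is approached as far as the arm can. A call with a gripper value outside its range is refused whole. The fingers move at their own pace and stop on an object; the grip force is fixed at half the most. Time passes only in rows, so rows that repeat a pose let the fingers close, or fill a call up. It gives the time, the measured TCP pose, the force, the opening and the grip force at its end, in the units of the state.
- monitor.sense(): the state, without advancing time (a new reading comes with each control period).
- cams.grab_frame(name): name is "side" or "top" or "wrist"; returns a dict with "color" (384x512x3 uint8, red, green, blue), "fx", "fy", "cx", "cy" (pixels), "origin" and "rotation" of the camera in the world. Camera axes: x right, y down, z forward; pixel columns grow to the right and rows downward; lengths in m; the calibration is good to about 2 mm. A picture is of the moment at which its call begins. There is no depth.
- finish_job(): hands the job in; it is judged then, once.
Trained networks look in a picture, given as the dict that the camera call returned (one of the last four; its "shot" number tells which), for a name from the list of things; names that differ only in an ending like _2 or _b are one class to them, and where a whole thing is asked for, a point or a joint stands for the part that bears it (a point fixed in the world has none). Each returns a list of dicts, best first, with "score" (0 to 1); they miss things now and then, are a little off and sometimes report something else, mostly with a low value. They report only what shows in the picture. A call takes as long as a camera call. They do not tell look-alikes from the thing itself.
- models.find_in(picture, name): "xyz" ([x, y, z] in m, in the coordinates of the camera as it stood for that picture, good to about 4 mm: the middle of the surface that is visible of it).
- models.outline_of(picture, name): "mask" (384x512 bool, what is visible of it).
The state is a dict: "time": time; "joint_pos": joint angles; "qd": joint speeds; "tau": joint torques, N m; "position": TCP position; "tool_rot": TCP orientation; "force": force on the tool from outside, world axes, zero at the start; "ft_torque": the same for the moment, N m; "opening": opening from 0.0 (shut) to 1.0 (fully open); "grip_force": force on a finger pad.
Only numpy, scipy, OpenCV 4.12 (cv2) and the standard library are available. Lean on these libraries where they do the work, as an engineer would, in place of code of your own. Each camera call takes 0.05 s, during which the arm holds its last target. There are 200 camera calls.

## Working session

There is one attempt and no reset: what is moved stays moved. The work goes in short steps, Python scripts to look and compute and a shell command to move; the robot and the scene stay as the last step left them, time stands still between calls to the robot, and variables do not carry over. Pictures are saved under pics/ and viewed, at most 10 in all, crops included, and the job is handed in when it is done.

```bash
mkdir -p pics; cat > h.py <<'E'
import numpy as np, cv2
from station import monitor, cams, models, r
def w(p,xyz): return np.array(p["origin"])+np.array(p["rotation"])@np.array(xyz)
def px(p,X):
    c=np.array(p["rotation"]).T@(np.array(X)-np.array(p["origin"])); return [p["fx"]*c[0]/c[2]+p["cx"],p["fy"]*c[1]/c[2]+p["cy"]]
def ray(p,u,v,z):
    d=np.array(p["rotation"])@np.array([(u-p["cx"])/p["fx"],(v-p["cy"])/p["fy"],1]); o=np.array(p["origin"]); return o+d*(z-o[2])/d[2]
def save(p,n): cv2.imwrite("pics/"+n+".png",np.array(p["color"])[:,:,::-1])
E
python3 - <<'E'
from h import *
np.set_printoptions(precision=4,suppress=True)
print(r.tip_reach)
a=cams.grab_frame("top");b=cams.grab_frame("side")
im=np.vstack([a["color"],b["color"]])[:,:,::-1]
cv2.imwrite("pics/t0.png",cv2.resize(a["color"][:,:,::-1],(800,600)));save(b,"s0")
print(a["origin"],b["origin"])
for p in(a,b):
  for n in["clamp","jaw","handle","pointer","mark","tray","dapping_block","pusher_c","scrap0_c","scrap1_c","scrap2_c","scrap3_c","cup_c","pen_c"]:
    try:
      for d in models.find_in(p,n)[:3 if n[:2]!='sc' else 5]:
        X=w(p,d["xyz"]);print(n,round(d["score"],2),X,np.round(px(p,X)))
    except Exception as e: print(n,e)
E
```

```text
0.017
[ 0.377  -0.0205  1.0977] [ 0.1789 -0.9024  0.8941]
clamp 0.59 [0.6363 0.0332 0.0288] [245. 147.]
jaw 0.78 [0.6393 0.0449 0.0477] [239. 144.]
jaw 0.55 [ 0.6064 -0.1076  0.0042] [308. 163.]
handle 0.72 [0.6374 0.0395 0.0512] [241. 144.]
pointer 0.71 [0.6174 0.2633 0.0087] [142. 157.]
pointer 0.55 [0.6379 0.0416 0.0546] [240. 143.]
mark 0.64 [0.687  0.1122 0.0517] [208. 122.]
dapping_block 0.89 [0.5576 0.1516 0.054 ] [188. 180.]
dapping_block 0.72 [0.6164 0.2603 0.0064] [144. 157.]
pusher_c 0.97 [ 0.3451 -0.285   0.0744] [401. 285.]
pusher_c 0.96 [ 0.3989 -0.1691  0.0685] [342. 257.]
pusher_c 0.61 [ 0.47   -0.2884  0.0654] [399. 222.]
scrap1_c 0.6 [0.5546 0.0359 0.0377] [243. 183.]
scrap2_c 0.37 [0.6114 0.0128 0.0324] [254. 158.]
scrap3_c 0.47 [0.5983 0.0576 0.035 ] [233. 163.]
scrap3_c 0.44 [0.6414 0.0421 0.0525] [240. 142.]
cup_c 0.61 [0.4527 0.3106 0.0224] [115. 230.]
pen_c 0.59 [0.6166 0.2624 0.0121] [142. 157.]
pen_c 0.44 [0.4499 0.3078 0.0226] [116. 231.]
clamp 0.56 [0.6297 0.0142 0.0316] [279. 189.]
jaw 0.92 [0.6433 0.0304 0.0498] [281. 180.]
handle 0.95 [0.6379 0.0291 0.0479] [280. 181.]
pointer 0.7 [0.6392 0.0291 0.0532] [280. 179.]
mark 0.27 [0.4452 0.2857 0.0417] [189. 149.]
tray 0.87 [ 0.6025 -0.0953  0.006 ] [287. 223.]
dapping_block 0.73 [0.5559 0.1433 0.0472] [239. 165.]
pusher_c 0.82 [ 0.3912 -0.1833  0.0527] [223. 257.]
pusher_c 0.71 [ 0.3379 -0.3031  0.0598] [218. 301.]
pusher_c 0.63 [ 0.4599 -0.3027  0.0622] [270. 283.]
scrap2_c 0.54 [0.6345 0.0148 0.0297] [281. 189.]
cup_c 0.66 [0.4468 0.2867 0.0387] [190. 150.]
pen_c 0.65 [0.6192 0.267  0.0119] [244. 148.]
```

View pics/t0.png

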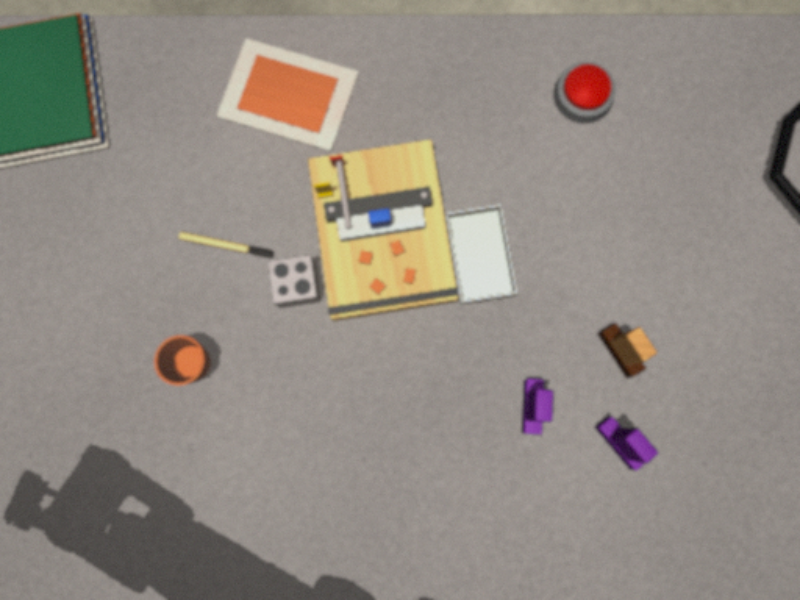

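```bash
python3 - <<'E'
import cv2
s=cv2.imread("pics/s0.png")[130:340,150:360];cv2.imwrite("pics/s0c.png",cv2.resize(s,(600,600),interpolation=cv2.INTER_CUBIC))
E
```

```text
(no output)
```

View pics/s0c.png

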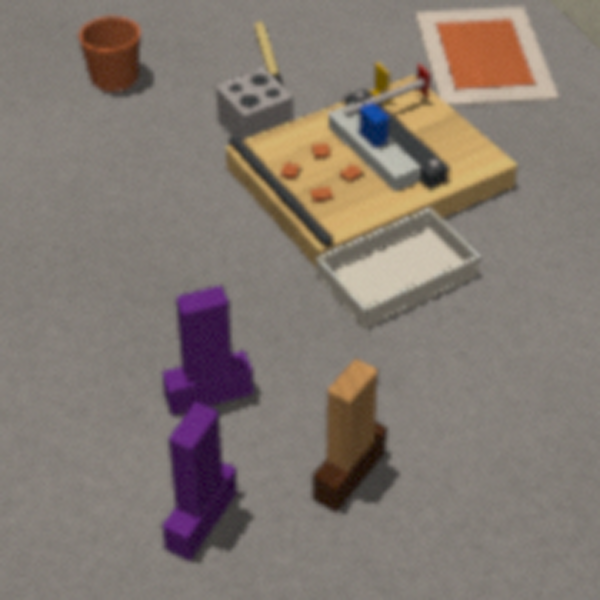

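Pictures: the bed is at about (380,230) of the top view. The tray is on its right (483,254), which is clamp -y, and the four offcuts are at (366,257), (397,247), (410,276) and (377,286). There are three push-block shapes: two purple at (538,405) and (628,442), and one with a dark-brown foot and light-wood grip at (628,350). The wooden one matches the description, and the enlarged side crop confirms it at (350,430). Next I fit the poses from outlines.

```bash
cat > fit.py <<'E'
from h import *
from scipy.optimize import minimize
def box(x0,x1,y0,y1,z0,z1): return np.array([[x,y,z] for x in(x0,x1) for y in(y0,y1) for z in(z0,z1)])/1000
def render(p,boxes,q):
    m=np.zeros((384*4,512*4),np.uint8);c,s=np.cos(q[2]),np.sin(q[2])
    R=np.array([[c,-s,0],[s,c,0],[0,0,1]])
    for b in boxes:
        P=b@R.T+[q[0],q[1],0]
        u=np.array([px(p,X) for X in P]);h=cv2.convexHull(((u+.5)*4).astype(np.float32)).astype(np.int32);cv2.fillConvexPoly(m,h,1)
    return m
def fit(ps,ms,boxes,q0):
    M=[cv2.resize(m.astype(np.uint8),None,fx=4,fy=4,interpolation=cv2.INTER_NEAREST) for m in ms]
    def f(q):
        s=0
        for p,m in zip(ps,M):
            k=render(p,boxes,q);s-=(k&m).sum()/max(1,(k|m).sum())
        return s
    o=minimize(f,q0,method="Nelder-Mead",options=dict(initial_simplex=np.array([q0]*4)+np.vstack([[0,0,0],np.diag([.012,.012,.12])]),xatol=1e-4,fatol=1e-5))
    return o.x,-o.fun/len(ps)
BED=[box(-70,165,-90,90,0,30),box(-65,-55,-90,90,30,40),box(35,65,-60,60,30,50),box(65,90,-75,75,30,50),box(41,59,-15,15,50,85)]
PUSH=[box(-12,12,-37,37,0,34),box(-11,11,-20,20,34,120)]
E
cat > m1.py <<'E'
from fit import *
np.set_printoptions(precision=4,suppress=True)
ps=[cams.grab_frame(n) for n in("top","side")]
mk=[max([d["mask"] for d in models.outline_of(p,"pusher_c")],key=lambda m:m[int(round(px(p,[.462,-.295,.05])[1])),int(round(px(p,[.462,-.295,.05])[0]))]) for p in ps]
for y0 in(.5,-.5,1.2): print("push",fit(ps,mk,PUSH,[.462,-.295,y0]))
for i in(0,1): print("push single",fit(ps[i:i+1],mk[i:i+1],PUSH,[.462,-.295,.5]))
cm=[models.outline_of(p,"clamp")[0]["mask"] for p in ps]
print([m.sum() for m in cm])
q,v=fit(ps,cm,BED,[.59,.03,.12]);print("clamp",q,v)
for i in(0,1): print("clamp single",fit(ps[i:i+1],cm[i:i+1],BED,[.59,.03,.12]))
c,s=np.cos(q[2]),np.sin(q[2]);R=np.array([[c,-s],[s,c]])
def cl(X): return 1000*(R.T@(np.array(X[:2])-q[:2]))
p=ps[0];hsv=cv2.cvtColor(p["color"],cv2.COLOR_RGB2HSV);bm=cv2.dilate(cm[0].astype(np.uint8),np.ones((5,5)))
for nm,lo,hi,z in[("copper",(3,150,110),(16,255,255),.036),("yellow",(23,170,80),(32,255,255),.07),("red",(170,120,50),(180,255,255),.07),("red",(0,170,50),(3,255,255),.07),("blue",(100,120,50),(125,255,255),.085)]:
    k=cv2.inRange(hsv,lo,hi)*bm;n,_,st,ct=cv2.connectedComponentsWithStats(k)
    for i in range(1,n):
        if st[i,4]>8: X=ray(p,*ct[i],z);print(nm,st[i],ct[i],X,cl(X))
x,y,a=q
ov=[]
for p,m in zip(ps,cm):
    im=p["color"][:,:,::-1].copy()
    for qq,B in((q,BED),(fit(ps,mk,PUSH,[.462,-.295,.5])[0],PUSH)):
        for b in B:
            k=render(p,[b],qq);k=cv2.resize(k,(512,384),interpolation=cv2.INTER_AREA)
            cs,_=cv2.findContours(k,0,1);cv2.drawContours(im,cs,-1,(0,255,0),1)
    ov.append(im)
cv2.imwrite("pics/ov.png",np.hstack([cv2.resize(ov[0][70:290,180:440],(400,338)),cv2.resize(ov[1][130:310,150:363],(400,338))]))
E
python3 m1.py
```

```text
push (array([ 0.4703, -0.2974,  2.1191]), np.float64(0.92353202885022))
push (array([ 0.4703, -0.2967, -1.0066]), np.float64(0.922187760011391))
push (array([ 0.4704, -0.2973,  2.1215]), np.float64(0.9230840423648645))
push single (array([ 0.4705, -0.2974,  2.1191]), np.float64(0.9394564055581005))
push single (array([ 0.4707, -0.3048,  0.5855]), np.float64(0.6081483764899301))
[np.int64(8483), np.int64(3784)]
clamp [0.5936 0.0268 0.1624] 0.9188513724199496
clamp single (array([0.5929, 0.0263, 0.1616]), np.float64(0.9515639266982354))
clamp single (array([0.5931, 0.0333, 0.1328]), np.float64(0.9058880454834125))
copper [211 100   8   3  18] [214.4444 100.7778] [0.7396 0.1015 0.036 ] [156.1705  50.0687]
copper [250 154   8   9  46] [253.5    158.1304] [0.6097 0.0132 0.036 ] [ 13.7547 -16.1123]
copper [230 161   8   8  41] [233.5122 164.1951] [0.596  0.0564 0.036 ] [ 7.2189 28.7854]
copper [259 172   6   9  44] [261.6591 176.    ] [ 0.5704 -0.0049  0.036 ] [-28.0137 -27.5956]
copper [237 179   9   9  48] [241.125 182.75 ] [0.5553 0.0392 0.036 ] [-35.7557  18.4052]
yellow [201 117  10   3  22] [205.9091 118.1818] [0.6891 0.1149 0.07  ] [108.4985  71.4693]
yellow [203 122  10   4  25] [207.68 123.88] [0.6765 0.1108 0.07  ] [95.3983 69.4188]
blue [236 134  14   9 106] [242.6226 137.9434] [0.642  0.0349 0.085 ] [49.0931  0.0689]
```

View pics/ov.png

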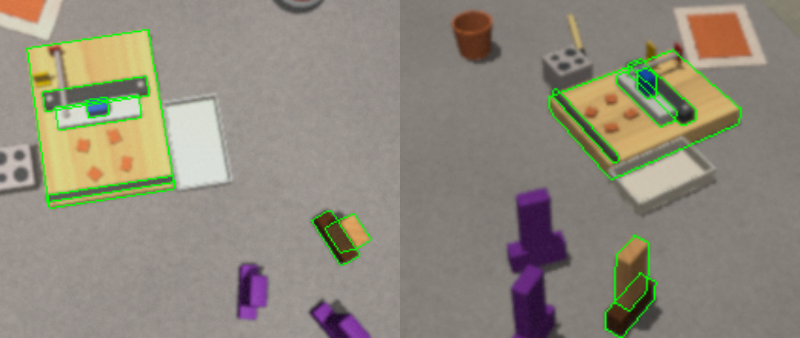

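The green outlines sit on the clamp, the handle and the wooden block in both views, so the fits are good: clamp (0.593, 0.0265, yaw 0.162), pusher (0.470, -0.297). The tray is at clamp -y. Now I work out the moves.

```bash
cat > go.py <<'E'
import sys;from h import *
C=np.array([.593,.0265]);A=.162
def cw(x,y): c,s=np.cos(A),np.sin(A);return C+np.array([c*x-s*y,s*x+c*y])/1000
def plan(P,ang,S):
    R=np.array(S["tool_rot"]);y=R[:,1];cur=np.arctan2(y[1],y[0]);d=(ang-cur+np.pi/2)%np.pi-np.pi/2
    print("shift mm",np.round(1000*R.T@(np.array(P)-S["position"]),1),"turn z",round(d*np.sign(R[2,2]),3),"tilt",np.round(R[2,:2],4),"F",np.round(S["force"],1),"t",S["time"],"open",S["opening"],"q6",round(S["joint_pos"][5],2))
if __name__=="__main__":
    a=sys.argv; S=monitor.sense()   # go.py w|c x y z angle
    x,y,z,g=map(float,a[2:6])
    P=[*cw(x,y),z] if a[1]=="c" else [x,y,z]
    plan(P,g+(A if a[1]=="c" else 0),S); print("tcp",np.round(S["position"],4),"clamp xy",np.round(1000*np.array([[np.cos(A),np.sin(A)],[-np.sin(A),np.cos(A)]])@(np.array(S["position"])[:2]-C),1))
E
python3 go.py w .47 -.297 .21 2.119
```

```text
shift mm [-543.4 -642.4   45.7] turn z -0.899 tilt [0. 0.] F [-0.1 -0.4 -0.4] t 1.8 open 0.9959001831941977 q6 -0.22
tcp [0.1804 0.493  0.2557] clamp xy [-331.9  527. ]
```

```bash
for i in 1 2 3 4 5; do python3 -m crank '[[[-22,-26,2],[0,0,0],0],[[-43,-51,4],[0,0,0],0],[[-65,-77,5],[0,0,0],0],[[-87,-103,7],[0,0,0],0],[[-108,-128,9],[0,0,0],0]]' | tail -c 400; done; python3 go.py w .47 -.297 .21 2.119
```

```text
time: 2.22
position: [0.238, 0.3342, 0.2467]
tool_rot: [[-0.939, 0.343, 0.0], [0.343, 0.939, 0.0], [-0.0, 0.0, -1.0]]
force: [1.5, 0.3, 0.4]
opening: 1.0
grip_force: 0.0
time: 2.63
position: [0.2955, 0.1769, 0.2379]
tool_rot: [[-0.939, 0.343, 0.001], [0.343, 0.939, 0.0], [-0.001, 0.0, -1.0]]
force: [0.6, 0.7, 0.1]
opening: 1.0
grip_force: 0.0
time: 3.05
position: [0.353, 0.0192, 0.2289]
tool_rot: [[-0.939, 0.344, 0.001], [0.344, 0.939, -0.0], [-0.001, 0.0, -1.0]]
force: [1.2, -0.1, 0.2]
opening: 1.003
grip_force: 0.0
time: 3.47
position: [0.4105, -0.1382, 0.2198]
tool_rot: [[-0.939, 0.344, 0.0], [0.344, 0.939, -0.0], [-0.001, -0.0, -1.0]]
force: [1.5, 0.6, -0.4]
opening: 0.999
grip_force: 0.0
time: 3.88
position: [0.468, -0.2954, 0.2106]
tool_rot: [[-0.939, 0.344, 0.0], [0.344, 0.939, -0.0], [-0.0, -0.0, -1.0]]
force: [-1.4, -0.4, -0.9]
opening: 0.999
grip_force: 0.0
shift mm [-2.5 -0.8  0.6] turn z -0.899 tilt [-0.0002 -0.0001] F [-1.4 -0.4 -0.9] t 3.8833 open 0.998555168271292 q6 -1.99
tcp [ 0.468  -0.2954  0.2106] clamp xy [-175.3 -297.5]
```

Joint 6 would run out of range with a turn of -0.9, so I use +2.24, which gives the same grasp.

```bash
for i in 1 2 3 4; do python3 -m crank '[[[0,0,0],[0,0,0.112],0],[[0,0,0],[0,0,0.224],0],[[0,0,0],[0,0,0.336],0],[[0,0,0],[0,0,0.448],0],[[0,0,0],[0,0,0.56],0]]' | tail -c 400 >o; done; cat o; python3 go.py w .47 -.297 .21 2.119
python3 - <<'E'
from h import *
p=cams.grab_frame("wrist");save(p,"w1")
for d in models.find_in(p,"pusher_c"): print(d["score"],w(p,d["xyz"]))
print(p["origin"])
for z,dx in((0.12,0),):
  c,s=np.cos(2.119),np.sin(2.119)
  for a,b in((11,20),(11,-20),(-11,-20),(-11,20)): print(np.round(px(p,[.47+(c*a-s*b)/1000,-.297+(s*a+c*b)/1000,.12])))
E
```

```text
time: 5.55
position: [0.4676, -0.2935, 0.2107]
tool_rot: [[0.855, 0.519, -0.0], [0.519, -0.855, 0.0], [0.0, -0.0, -1.0]]
force: [0.3, 0.2, -0.3]
opening: 1.0
grip_force: 0.0
shift mm [0.2 4.2 0.7] turn z -0.003 tilt [ 0. -0.] F [ 0.3  0.2 -0.3] t 5.55 open 0.9999434855952737 q6 0.25
tcp [ 0.4676 -0.2935  0.2107] clamp xy [-175.4 -295.6]
0.75 [ 0.48136691 -0.28441179  0.11806087]
0.62 [ 0.35826467 -0.28607785  0.04828291]
0.6 [ 0.40733539 -0.17727881  0.09059524]
[ 0.53008424 -0.25480378  0.33939118]
[250. 225.]
[250. 176.]
[279. 176.]
[278. 225.]
```

View pics/w1.png

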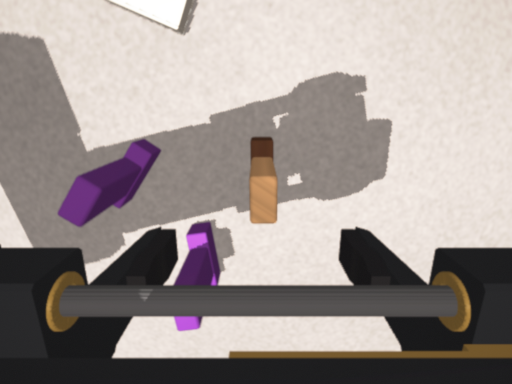

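The wooden block's top is at (263,197) in the wrist view, 3 px from the prediction. I descend and grip.

```bash
python3 -m crank '[[[1,2,20],[0,0,0],0],[[2,4,45],[0,0,0],0],[[2,4,75],[0,0,0],0],[[2,4,100],[0,0,0],0],[[2,4,118],[0,0,0],0]]'>o;  python3 -m crank '[[[0,0,0],[0,0,0],0],[[0,0,0],[0,0,0],1],[[0,0,0],[0,0,0],1],[[0,0,0],[0,0,0],1],[[0,0,0],[0,0,0],1]]' >o;python3 -m crank '[[[0,0,0],[0,0,0],1],[[0,0,0],[0,0,0],1],[[0,0,0],[0,0,0],1],[[0,0,0],[0,0,0],1],[[0,0,0],[0,0,0],1]]'; python3 -m crank '[[[0,0,-20],[0,0,0],1],[[0,0,-50],[0,0,0],1],[[0,0,-80],[0,0,0],1],[[0,0,-110],[0,0,0],1],[[0,0,-140],[0,0,0],1]]'; python3 go.py c -10 66 .23 1.5708
```

```text
time: 6.9
position: [0.4714, -0.2959, 0.0928]
tool_rot: [[0.852, 0.523, 0.0], [0.523, -0.852, -0.0], [-0.0, 0.0, -1.0]]
force: [-0.9, -0.3, -0.3]
opening: 0.341
grip_force: 0.0
time: 7.32
position: [0.4712, -0.2957, 0.234]
tool_rot: [[0.852, 0.523, -0.0], [0.523, -0.852, 0.0], [-0.0, -0.001, -1.0]]
force: [0.2, 0.7, -1.3]
opening: 0.25
grip_force: 29.9
shift mm [ 288.2 -275.6    4.1] turn z 0.389 tilt [-0.0001 -0.0006] F [ 0.2  0.7 -1.3] t 7.3167 open 0.24980267919717755 q6 0.25
tcp [ 0.4712 -0.2957  0.234 ] clamp xy [-172.2 -298.3]
```

```bash
for i in 1 2; do python3 -m crank '[[[24,-23,0],[0,0,0],1],[[54,-52,0],[0,0,0],1],[[83,-80,0],[0,0,0],1],[[115,-110,0],[0,0,0],1],[[144,-138,0],[0,0,0],1]]'>o; done;  python3 -m crank '[[[0,0,0],[0,0,0.1],1],[[0,0,0],[0,0,0.2],1],[[0,0,0],[0,0,0.3],1],[[0,0,0],[0,0,0.389],1],[[0,0,0],[0,0,0.389],1]]' >o; python3 go.py c -10 66 .23 1.5708
cat > hold.py <<'E'
from fit import *
S=monitor.sense()
p=cams.grab_frame("side");q=cams.grab_frame("top")
X=S["position"];R=S["tool_rot"];g=np.arctan2(R[1][1],R[0][1])
print("opening",S["opening"],S["grip_force"])
def mask(p):
    o=models.outline_of(p,"pusher_c");print([round(d["score"],2) for d in o])
    ms=[d["mask"] for d in o]
    u=px(p,[X[0],X[1],X[2]-.07]);
    return min(ms,key=lambda m:np.hypot(*(np.argwhere(m).mean(0)-u[::-1])))
m=mask(p)
ys,xs=np.where(m);print("mask bbox",xs.min(),xs.max(),ys.min(),ys.max(),m.sum())
M=cv2.resize(m.astype(np.uint8),None,fx=4,fy=4,interpolation=cv2.INTER_NEAREST)
foot=[PUSH[0]]
# underside height z0 from bottom rows of mask
best=[]
for z0 in np.arange(-.03,.02,.001):
    u0=X[2]-.0928+z0
    k=render(p,[b+[0,0,u0] for b in PUSH],[X[0],X[1],g])
    rows=np.where(k.any(1))[0].max()/4
    best.append((abs(rows-ys.max()-.5),z0))
print("foot underside offset vs nominal",min(best))
im=p["color"][:,:,::-1].copy()
k=cv2.resize(render(p,[b+[0,0,X[2]-.0928+min(best)[1]] for b in PUSH],[X[0],X[1],g]),(512,384),interpolation=cv2.INTER_AREA)
cs,_=cv2.findContours(k,0,1);cv2.drawContours(im,cs,-1,(0,255,0),1)
c=px(p,X);x0=max(0,int(c[0])-75);y0=max(0,int(c[1])-40)
cut=lambda a:cv2.resize(a[y0:y0+110,x0:x0+140],(400,314),interpolation=cv2.INTER_CUBIC)
cv2.imwrite("pics/hold.png",np.hstack([cut(p["color"][:,:,::-1]),cut(im)]))
E
python3 hold.py
```

```text
shift mm [ 0.9 -1.4  2.4] turn z -0.003 tilt [-0.0006 -0.0001] F [ 0.3 -0.4 -1.4] t 8.5667 open 0.24495392955326573 q6 1.36
tcp [0.5718 0.0885 0.2324] clamp xy [-10.9  64.6]
opening 0.24495392955326573 29.941116072877776
[0.96, 0.96, 0.77]
mask bbox 237 263 117 159 682
foot underside offset vs nominal (np.float64(0.0), np.float64(-0.014999999999999986))
```

View pics/hold.png

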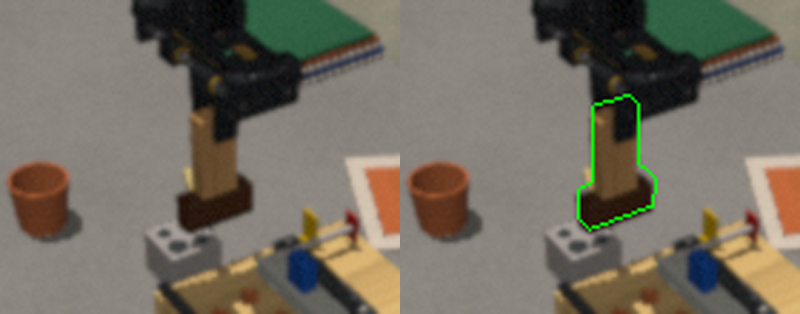

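The block hangs upright but about 15 mm lower in the hand than planned, so its underside is at TCP z - 0.108. I lower it, then feel for the bed.

```bash
python3 -m crank '[[[1,-1,15],[0,0,0],1],[[1,-1,40],[0,0,0],1],[[1,-1,65],[0,0,0],1],[[1,-1,85],[0,0,0],1],[[1,-1,85],[0,0,0],1]]' | grep -E "pos|force"; for i in 1 2 3; do python3 -m crank '[[[0,0,1],[0,0,0],1],[[0,0,2],[0,0,0],1],[[0,0,2],[0,0,0],1],[[0,0,2],[0,0,0],1],[[0,0,2],[0,0,0],1]]' | grep -E "pos|force:"; done
```

```text
position: [0.5719, 0.0893, 0.145]
force: [0.3, 0.1, -1.0]
grip_force: 30.0
position: [0.5729, 0.0895, 0.1462]
force: [-0.2, 0.7, -1.3]
grip_force: 30.0
position: [0.5727, 0.0895, 0.1437]
force: [-0.5, -0.1, -1.0]
grip_force: 30.0
position: [0.5732, 0.0895, 0.1434]
force: [-3.2, 0.2, 11.4]
grip_force: 30.0
```

```bash
python3 -m crank '[[[0,0,-2],[0,0,0],1],[[0,0,-4],[0,0,0],1],[[0,0,-4],[0,0,0],1],[[0,0,-4],[0,0,0],1],[[0,0,-4],[0,0,0],1]]' | grep -E "pos|force:"; for i in 1 2 3; do python3 -m crank '[[[0,6,0],[0,0,0],1],[[0,12,0],[0,0,0],1],[[0,18,0],[0,0,0],1],[[0,24,0],[0,0,0],1],[[0,30,0],[0,0,0],1]]' | grep -E "pos|force:"; done; python3 go.py c -10 -100 .145 1.5708
python3 - <<'E'
from h import *
p=cams.grab_frame("side");c=p["color"][130:280,220:380,::-1];t=cams.grab_frame("top")["color"][100:220,180:340,::-1]
cv2.imwrite("pics/sw1.png",np.hstack([cv2.resize(c,(400,375)),cv2.resize(t,(400,375))]))
E
```

```text
position: [0.5727, 0.0895, 0.1454]
force: [0.8, 0.4, -0.4]
grip_force: 30.0
position: [0.5777, 0.0591, 0.1456]
force: [-0.4, 0.2, -1.3]
grip_force: 30.0
position: [0.5825, 0.0297, 0.1457]
force: [-1.0, 0.6, -1.5]
grip_force: 30.0
position: [0.5874, 0.0001, 0.1457]
force: [0.4, -0.3, -0.7]
grip_force: 30.0
shift mm [-0.2 74.9  0.7] turn z -0.0 tilt [ 0. -0.] F [ 0.4 -0.3 -0.7] t 12.05 open 0.24551369744582446 q6 1.21
tcp [5.874e-01 1.000e-04 1.457e-01] clamp xy [ -9.8 -25.1]
```

View pics/sw1.png

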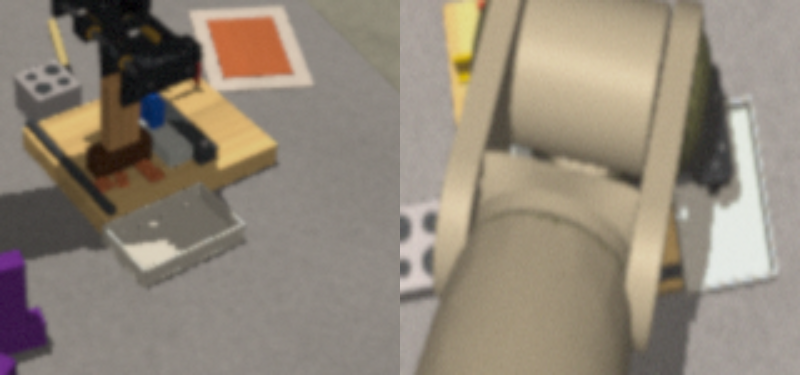

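The offcuts are ahead of the foot, at (110,183) and (150,170) in the side crop. I carry on past the edge.

```bash
for i in 1 2 3; do python3 -m crank '[[[0,5,0],[0,0,0],1],[[0,10,0],[0,0,0],1],[[0,15,0],[0,0,0],1],[[0,20,0],[0,0,0],1],[[0,26,0],[0,0,0],1]]' | grep -E "pos|force:"; done; python3 -m crank '[[[0,2,0],[0,0,0],1],[[0,2,0],[0,0,0],1],[[0,2,-20],[0,0,0],1],[[0,2,-50],[0,0,0],1],[[0,2,-80],[0,0,0],1]]' | grep -E "pos|force:"; python3 go.py w .43 -.10 .22 1.733
python3 - <<'E'
from h import *
from go import cw,C,A
p=cams.grab_frame("side");c=p["color"][170:260,240:360,::-1]
cv2.imwrite("pics/sw2.png",cv2.resize(c,(600,450),interpolation=cv2.INTER_CUBIC))
hsv=cv2.cvtColor(p["color"],cv2.COLOR_RGB2HSV);k=cv2.inRange(hsv,(0,130,60),(16,255,255));k[:,:240]=0;k[:170]=0;k[280:]=0
n,_,st,ct=cv2.connectedComponentsWithStats(k)
for i in range(1,n):
  if st[i,4]>6:
    for z in(.007,):
      X=ray(p,*ct[i],z)[:2]-C;print(st[i],np.round(1000*np.array([X[0]*np.cos(A)+X[1]*np.sin(A),-X[0]*np.sin(A)+X[1]*np.cos(A)])))
E
```

```text
position: [0.5915, -0.0254, 0.1457]
force: [0.4, 0.1, -1.4]
grip_force: 30.0
position: [0.5957, -0.0511, 0.1457]
force: [-0.1, 0.4, -0.9]
grip_force: 30.0
position: [0.5999, -0.0767, 0.1457]
force: [-0.6, 0.3, -0.9]
grip_force: 30.0
position: [0.5997, -0.0779, 0.2262]
force: [0.6, 1.3, -0.5]
grip_force: 30.0
shift mm [-171.1   -5.6    6.5] turn z -0.0 tilt [-0.0017 -0.001 ] F [ 0.6  1.3 -0.5] t 13.8167 open 0.24903770318614307 q6 1.09
tcp [ 0.5997 -0.0779  0.2262] clamp xy [ -10.2 -104.2]
[278 170  17  15 195] [100.  47.]
[471 170  41  33 523] [ 612. -306.]
[287 214   8   6  31] [  13. -107.]
[280 219   6   7  24] [ -19. -113.]
[271 223   7   5  26] [ -44. -110.]
[389 222  27  21 431] [ 228. -309.]
```

View pics/sw2.png

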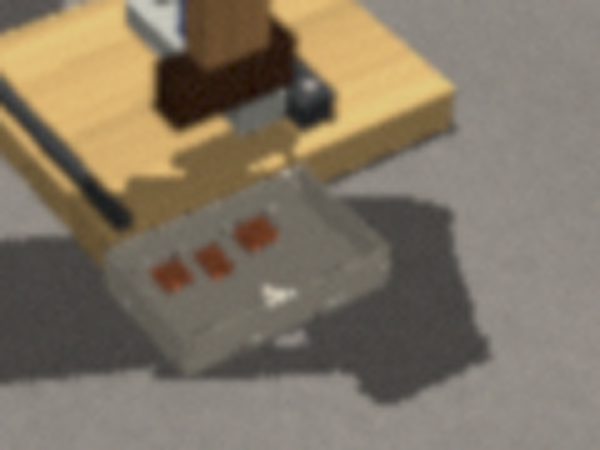

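Three offcuts show in the tray at (173,275), (215,262) and (257,233), but not the fourth. I move the arm aside towards the standing place and look again.

```bash
python3 go.py w .47 -.297 .22 2.119; python3 -m crank '[[[-20,30,0],[0,0,0],1],[[-40,65,0],[0,0,0],1],[[-55,100,0],[0,0,0],1],[[-70,135,0],[0,0,0],1],[[-93,172,0],[0,0,0],1]]' | grep pos; python3 -m crank '[[[0,0,0],[0,0,0],1],[[0,0,0],[0,0,0],1],[[0,0,0],[0,0,0],1],[[0,0,0],[0,0,0],1],[[0,0,0],[0,0,0],1]]' | grep pos;  python3 go.py w .47 -.297 .22 2.119
python3 - <<'E'
from h import *
from go import cw,C,A
p=cams.grab_frame("side");q=cams.grab_frame("top")
cv2.imwrite("pics/sw3.png",np.hstack([cv2.resize(p["color"][150:250,235:345,::-1],(400,364),interpolation=cv2.INTER_CUBIC),cv2.resize(q["color"][85:215,190:333,::-1],(400,364),interpolation=cv2.INTER_CUBIC)]))
for p in(p,q):
 hsv=cv2.cvtColor(p["color"],cv2.COLOR_RGB2HSV);k=cv2.inRange(hsv,(0,110,50),(16,255,255))
 n,_,st,ct=cv2.connectedComponentsWithStats(k)
 for i in range(1,n):
  if st[i,4]>5:
      X=ray(p,*ct[i],.007)[:2]-C;v=np.round(1000*np.array([X[0]*np.cos(A)+X[1]*np.sin(A),-X[0]*np.sin(A)+X[1]*np.cos(A)]))
      if -100<v[0]<170 and -180<v[1]<110: print(st[i],v)
E
```

```text
shift mm [-165.4  194.3   12.8] turn z -0.386 tilt [0.0082 0.0042] F [ 0.9 -0.3  5.1] t 13.8667 open 0.24318849718149518 q6 1.09
tcp [ 0.6017 -0.0785  0.2333] clamp xy [  -8.3 -105. ]
position: [0.5366, -0.2624, 0.2257]
position: [0.5373, -0.26, 0.2258]
shift mm [-72.5  25.5   5.8] turn z -0.385 tilt [ 0.0001 -0.0001] F [ 0.  -0.7 -0.8] t 14.7 open 0.24693892714961488 q6 0.76
tcp [ 0.5373 -0.26    0.2258] clamp xy [-101.2 -273.8]
[279 202  31  40 528] [   3. -133.]
[271 222   7   6  30] [ -43. -109.]
[211  99   9   7  34] [166.  51.]
[293 152   8   7  51] [  13. -111.]
[296 166   8   6  40] [ -18. -114.]
[297 176   7   7  41] [ -42. -111.]
```

View pics/sw3.png

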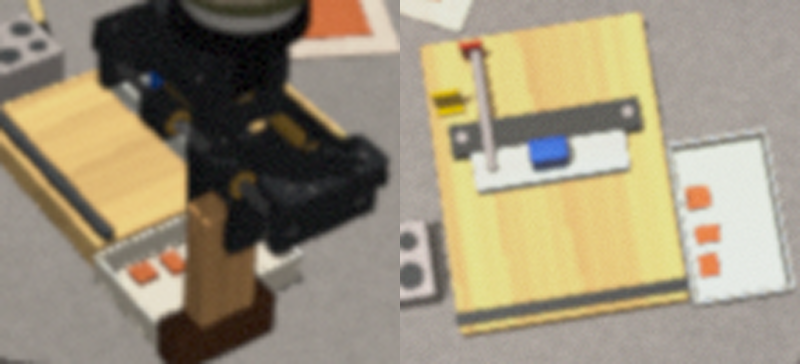

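The bed is clear, with three offcuts showing in the tray at right. The fourth is probably under one of them, as the top one at (697,197) is bigger. I check with the wrist camera numerically, from here.

```bash
cat > wc.py <<'E'
from h import *
from go import C,A
p=cams.grab_frame("wrist")
hsv=cv2.cvtColor(p["color"],cv2.COLOR_RGB2HSV);k=cv2.inRange(hsv,(0,110,50),(18,255,255))
n,l,st,ct=cv2.connectedComponentsWithStats(k)
def cl(u,v,z=.007):
    X=ray(p,u,v,z)[:2]-C;return 1000*np.array([X[0]*np.cos(A)+X[1]*np.sin(A),-X[0]*np.sin(A)+X[1]*np.cos(A)])
for i in range(1,n):
  if st[i,4]>12:
    v=cl(*ct[i])
    if -150<v[0]<200 and -200<v[1]<150:
      cs,_=cv2.findContours((l==i).astype(np.uint8),0,2);P=np.array([cl(*q[0]) for q in cs[0]],np.float32)
      print(st[i],np.round(v),"rect mm",np.round(cv2.minAreaRect(P)[1]),"area",cv2.contourArea(P))
u=np.array([px(p,[*(C+np.array([[np.cos(A),-np.sin(A)],[np.sin(A),np.cos(A)]])@np.array(v)/1000),.026]) for v in((-75,-92),(55,-92),(55,-172),(-75,-172))]);print(u.round())
x0,y0=np.clip(u.min(0)-25,0,[511,383]).astype(int);x1,y1=np.clip(u.max(0)+25,0,[511,383]).astype(int)
cv2.imwrite("pics/wc.png",cv2.resize(p["color"][y0:y1,x0:x1,::-1],None,fx=4,fy=4,interpolation=cv2.INTER_CUBIC)[:600,:800])
E
python3 wc.py
```

```text
[ 65   0  26 142 658] [ 23. -79.] rect mm [144.  15.] area 532.2454816548898
[35  2  7 31 55] [ 57. -45.] rect mm [28.  2.] area 22.181200931627245
[ 96  55  20  19 318] [  12. -108.] rect mm [18. 19.] area 310.56063406779685
[104  87  20  13 222] [ -18. -113.] rect mm [13. 20.] area 227.17007177121923
[107 109  16  16 226] [ -43. -110.] rect mm [17. 16.] area 249.0838547655294
[ 12 127  40   3  49] [-57. -13.] rect mm [ 2. 45.] area 11.658796065416254
[[ 94. 147.]
 [ 73.  14.]
 [155.  14.]
 [166. 147.]]
```

View pics/wc.png

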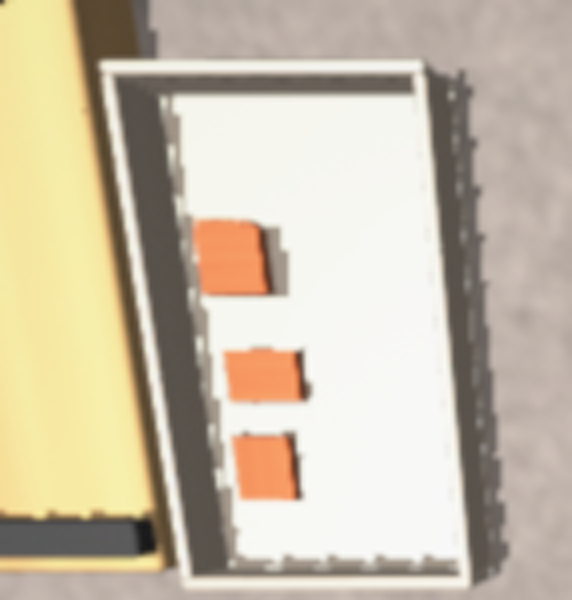

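The upper one casts a double-height shadow and shows a seam at (230,255), so two are stacked there: all four offcuts are in the tray. I set the block down on the free bench right here.

```bash
python3 -m crank '[[[0,0,20],[0,0,0],1],[[0,0,50],[0,0,0],1],[[0,0,80],[0,0,0],1],[[0,0,100],[0,0,0],1],[[0,0,108],[0,0,0],1]]' | grep -E "pos|force:"; for i in 1 2 3; do python3 -m crank '[[[0,0,1],[0,0,0],1],[[0,0,2],[0,0,0],1],[[0,0,2],[0,0,0],1],[[0,0,2],[0,0,0],1],[[0,0,2],[0,0,0],1]]' | grep -E "pos|force:"; done
```

```text
position: [0.5359, -0.2601, 0.1147]
force: [-0.5, 0.6, -1.5]
grip_force: 30.0
position: [0.5372, -0.2615, 0.1168]
force: [-0.0, -0.7, -1.4]
grip_force: 30.0
position: [0.5368, -0.2613, 0.1137]
force: [-0.4, 0.1, -1.5]
grip_force: 30.0
position: [0.5373, -0.2616, 0.1134]
force: [-1.9, 1.4, 9.9]
grip_force: 30.0
```

Contact is at 0.1134 as expected. I back off 1.5 mm and release slowly, then rise.

```bash
python3 -m crank '[[[0,0,-1],[0,0,0],1],[[0,0,-1.5],[0,0,0],1],[[0,0,-1.5],[0,0,0],1],[[0,0,-1.5],[0,0,0],0.7],[[0,0,-1.5],[0,0,0],0.6]]' ; for i in 1 2; do python3 -m crank '[[[0,0,0],[0,0,0],0.4],[[0,0,0],[0,0,0],0.2],[[0,0,0],[0,0,0],0],[[0,0,0],[0,0,0],0],[[0,0,0],[0,0,0],0]]' | grep -E "open|force:"; done; python3 -m crank '[[[0,0,-15],[0,0,0],0],[[0,0,-40],[0,0,0],0],[[0,0,-65],[0,0,0],0],[[0,0,-90],[0,0,0],0],[[0,0,-115],[0,0,0],0]]' | grep -E "pos"; python3 go.py c 48 0 .2 0
python3 - <<'E'
from fit import *
ps=[cams.grab_frame(n) for n in("side",)]
for p in ps:
  o=models.outline_of(p,"pusher_c");u=px(p,[.537,-.262,.06])
  m=min([d["mask"] for d in o],key=lambda m:np.hypot(*(np.argwhere(m).mean(0)-u[::-1])))
  print(fit([p],[m],PUSH,[.537,-.262,1.733]))
E
```

```text
time: 16.93
position: [0.5367, -0.2612, 0.113]
tool_rot: [[0.987, 0.161, -0.0], [0.161, -0.987, 0.0], [-0.0, -0.0, -1.0]]
force: [0.1, 0.1, 0.9]
opening: 0.355
grip_force: 0.0
force: [0.2, 0.3, -0.8]
opening: 0.729
grip_force: 0.0
force: [-0.5, 0.1, -0.7]
opening: 0.978
grip_force: 0.0
position: [0.5367, -0.2611, 0.2295]
shift mm [ 149.9 -274.8   29.5] turn z 1.571 tilt [-0. -0.] F [-0.1  0.2  0.2] t 18.1833 open 0.9992155674112648 q6 0.76
tcp [ 0.5367 -0.2611  0.2295] clamp xy [-102.  -274.8]
(array([ 0.53640881, -0.26147888,  1.73390589]), np.float64(0.9146529880724307))
```

```bash
for i in 1 2; do python3 -m crank '[[[15,-28,0],[0,0,0],0],[[30,-55,0],[0,0,0],0],[[45,-83,0],[0,0,0],0],[[60,-110,0],[0,0,0],0],[[75,-137,0],[0,0,0],0]]'>o; done; for i in 1 2 3; do python3 -m crank '[[[0,0,0],[0,0,-0.105],0.3],[[0,0,0],[0,0,-0.21],0.3],[[0,0,0],[0,0,-0.315],0.3],[[0,0,0],[0,0,-0.42],0.3],[[0,0,0],[0,0,-0.5236],0.3]]'>o; done; python3 go.py c 49.5 0 .071 0
cat > tabs.py <<'E'
from h import *
from go import C,A,cw
def cl(p,u,v,z):
    X=ray(p,u,v,z)[:2]-C;return np.round(1000*np.array([X[0]*np.cos(A)+X[1]*np.sin(A),-X[0]*np.sin(A)+X[1]*np.cos(A)]),1)
import sys
for n in sys.argv[1:]:
  p=cams.grab_frame(n);hsv=cv2.cvtColor(p["color"],cv2.COLOR_RGB2HSV);save(p,"tabs_"+n)
  for nm,rs,z in(("yellow",[((24,170,60),(34,255,255))],.07),("red",[((170,120,50),(180,255,255)),((0,170,50),(6,255,255))],.07),("blue",[((100,120,50),(125,255,255))],.085)):
    k=sum(cv2.inRange(hsv,*x) for x in rs).astype(np.uint8);N,_,st,ct=cv2.connectedComponentsWithStats(k)
    for i in range(1,N):
      v=cl(p,*ct[i],z)
      if st[i,4]>5 and 0<v[0]<190 and -40<v[1]<110: print(n,nm,st[i],ct[i].round(1),v)
E
python3 tabs.py top wrist side
```

```text
shift mm [  0.8   1.7 156.2] turn z 0.005 tilt [ 0.0004 -0.0013] F [-0.2  1.2  0.4] t 20.3667 open 0.7013910596031168 q6 -0.3
tcp [0.6405 0.0333 0.2272] clamp xy [48.  -0.9]
wrist yellow [312  93   6  21 114] [314.5 102.9] [98.9 73.8]
wrist yellow [323  92   6  23  92] [325.3 102.7] [108.9  74.1]
wrist red [351 121  13  19 154] [357.8 129. ] [141.5  50.6]
wrist blue [252 161  18  35 597] [260.3 178.1] [49.8  5.4]
side yellow [282 155   3   7   8] [282.4 157.9] [94.5 57.7]
side blue [276 167  10  14 108] [280.8 173.6] [ 37.7 -17. ]
```

```bash
python3 -m crank '[[[1,2,20],[0,0,0],0.3],[[1,2,55],[0,0,0],0.4],[[1,2,90],[0,0,0],0.4],[[1,2,125],[0,0,0],0.4],[[1,2,140],[0,0,0],0.4]]' >o; python3 -m crank '[[[0,0,7],[0,0,0],0.4],[[0,0,14],[0,0,0],0.4],[[0,0,14],[0,0,0],0.4],[[0,0,14],[0,0,0],1],[[0,0,14],[0,0,0],1]]'; for i in 1 2; do python3 -m crank '[[[0,0,0],[0,0,0],1],[[0,0,0],[0,0,0],1],[[0,0,0],[0,0,0],1],[[0,0,0],[0,0,0],1],[[0,0,0],[0,0,0],1]]'; done; python3 go.py c 12 0 .073 0; python3 tabs.py wrist
```

```text
time: 21.35
position: [0.6432, 0.0346, 0.0756]
tool_rot: [[-0.161, 0.987, 0.002], [0.987, 0.161, -0.0], [-0.001, 0.002, -1.0]]
force: [0.6, -0.2, 0.3]
opening: 0.473
grip_force: 0.0
time: 21.77
position: [0.6424, 0.0346, 0.0746]
tool_rot: [[-0.161, 0.987, -0.0], [0.987, 0.161, -0.0], [-0.0, -0.0, -1.0]]
force: [-3.4, -0.5, 4.4]
opening: 0.203
grip_force: 30.0
time: 22.18
position: [0.6424, 0.0346, 0.0746]
tool_rot: [[-0.161, 0.987, -0.0], [0.987, 0.161, -0.0], [-0.0, -0.0, -1.0]]
force: [-4.6, -0.0, 4.8]
opening: 0.203
grip_force: 30.0
shift mm [ -0.  -38.    1.6] turn z -0.0 tilt [-0.0001 -0.0004] F [-4.6 -0.   4.8] t 22.1833 open 0.2034900124766421 q6 -0.29
tcp [0.6424 0.0346 0.0746] clamp xy [50.  0.]
wrist yellow [389  78  15  52 425] [396.1 103.2] [109.3  74.1]
wrist yellow [354  83  12  42 361] [359.7 103.1] [93.6 74.1]
wrist red [ 427  136   47   44 1224] [453.  154.9] [138.   51.7]
wrist blue [ 238  214   40   72 2681] [257.8 250.8] [49.7 11.4]
```

```bash
python3 -m crank '[[[0,-3,0],[0,0,0],1],[[0,-6,0],[0,0,0],1],[[0,-9,0],[0,0,0],1],[[0,-12,0],[0,0,0],1],[[0,-15,0],[0,0,0],1]]' | grep -E "pos|force|open";python3 -m crank '[[[0,-3,0],[0,0,0],1],[[0,-7,0],[0,0,0],1],[[0,-11,0],[0,0,0],1],[[0,-15,0],[0,0,0],1],[[0,-18,0],[0,0,0],1]]' | grep -E "pos|force|open"; python3 go.py c 14 0 .0746 0;python3 tabs.py wrist top
python3 - <<'E'
import cv2
a=cv2.imread("pics/tabs_wrist.png")[60:210,330:512];cv2.imwrite("pics/tz.png",cv2.resize(a,(728,600),interpolation=cv2.INTER_CUBIC))
E
```

```text
position: [0.6293, 0.0324, 0.0746]
force: [9.7, 1.7, -3.3]
opening: 0.196
grip_force: 30.1
position: [0.6119, 0.0295, 0.0747]
force: [12.6, 2.2, -4.9]
opening: 0.203
grip_force: 30.1
shift mm [ 0.1 -5.1  0. ] turn z -0.0 tilt [-0.0008  0.0068] F [12.6  2.2 -4.9] t 23.0667 open 0.20311470606924398 q6 -0.31
tcp [0.6119 0.0295 0.0747] clamp xy [19.1 -0.1]
wrist yellow [458  77  18  52 413] [466.5 102.3] [109.1  74.3]
wrist yellow [409  83  14  41 335] [415.6 102.9] [87.  74.1]
wrist red [ 426  136   47   43 1208] [452.3 154.7] [107.2  51.5]
wrist blue [ 238  214   41   72 2680] [258.1 250.8] [18.9 11.3]
```

View pics/tz.png

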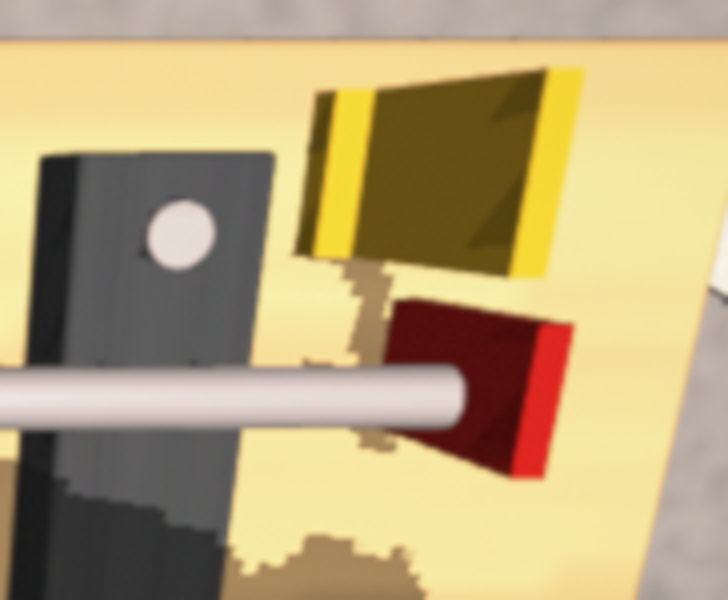

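```bash
python3 - <<'E'
from tabs import *
p=cams.grab_frame("wrist")
f=lambda u,v: cl(p,330+u/4-.375,60+v/4-.375,.07)
Y=[f(*c) for c in((548,70),(585,70),(510,277),(547,277))];Q=[f(*c) for c in((540,322),(574,322),(512,478),(545,478))]
print(Y,Q,np.mean(Y,0),np.mean(Q,0))
E
python3 go.py c 14 0 .0746 0
```

```text
[array([107. ,  84.5]), array([110.9,  84.5]), array([107.1,  63. ]), array([111.2,  63. ])] [array([111.4,  58.1]), array([115.2,  58.1]), array([111.7,  40.1]), array([115.6,  40.1])] [109.05  73.75] [113.475  49.1  ]
shift mm [ 0.1 -5.2  0. ] turn z -0.0 tilt [-0.0008  0.0065] F [12.7  2.  -4.8] t 23.2167 open 0.199827890668975 q6 -0.31
tcp [0.6119 0.0295 0.0747] clamp xy [19.2 -0.1]
```

The picture shows the yellow top face at about (548,173) and the red one at (543,400). With the view's skew taken out, the red tab is still 4.4 mm behind (+x) the yellow.

```bash
python3 -m crank '[[[0,-1.5,0],[0,0,0],1],[[0,-3,0],[0,0,0],1],[[0,-4.6,0],[0,0,0],1],[[0,-4.6,0],[0,0,0],1],[[0,-4.6,0],[0,0,0],1]]' | grep -E "pos|force|open";python3 -m crank '[[[0,0,0],[0,0,0],1],[[0,0,0],[0,0,0],1],[[0,0,0],[0,0,0],1],[[0,0,0],[0,0,0],1],[[0,0,0],[0,0,0],1]]' | grep -E "pos|force|open"
cat > chk.py <<'E'
from tabs import *
from fit import *
p=cams.grab_frame("wrist");hsv=cv2.cvtColor(p["color"],cv2.COLOR_RGB2HSV)
for nm,rs in(("yellow",[((24,170,170),(34,255,255))]),("red",[((172,150,150),(180,255,255)),((0,170,150),(6,255,255))])):
    k=sum(cv2.inRange(hsv,*x) for x in rs).astype(np.uint8);N,_,st,ct=cv2.connectedComponentsWithStats(k)
    for i in range(1,N):
        if st[i,4]>80 and ct[i][0]>330: print(nm,st[i],cl(p,*ct[i],.07))
p=cams.grab_frame("side");o=models.outline_of(p,"pusher_c");u=px(p,[.537,-.262,.06])
m=min([d["mask"] for d in o],key=lambda m:np.hypot(*(np.argwhere(m).mean(0)-u[::-1])))
print(fit([p],[m],PUSH,[.537,-.262,1.733]))
E
python3 chk.py; python3 go.py c 14 0 .0746 0
```

```text
position: [0.6076, 0.0288, 0.0746]
force: [13.0, 2.9, -3.8]
opening: 0.203
grip_force: 30.1
position: [0.6077, 0.0288, 0.0746]
force: [12.1, 1.8, -3.6]
opening: 0.202
grip_force: 30.1
yellow [468  77  18  52 417] [109.2  74.3]
yellow [417  83  14  41 331] [86.3 74. ]
red [458 141  15  38 320] [109.2  49.3]
(array([ 0.53914758, -0.25943774,  1.73247404]), np.float64(0.9420057871082929))
shift mm [ 0.1 -0.9  0.1] turn z -0.0 tilt [-0.0009  0.007 ] F [13.4  2.7 -4.4] t 24.2 open 0.20464239998148304 q6 -0.31
tcp [0.6077 0.0288 0.0747] clamp xy [14.9 -0.1]
```

Both tabs read 109.2 mm along clamp x, the hold is steady and the block stands upright.

```bash
python3 -c "
from station import finish_job
print(finish_job())"
```

```text
the job is handed in; nothing more can be done
None
```

I handed the job in with the gripper holding the jaw so the red tab is level with the yellow (both measured 109.2 mm along the clamp), the bed clear and the push block upright on the bench; three offcuts show in the tray, and I judged the fourth to be stacked under one of them from its shadow.

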